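# Shut the carat balance and tare it

### The arm

A 7-joint arm with a two-finger parallel gripper is mounted at the origin on the work surface. World frame = base frame: x ahead of the robot, y to its left, z up, the work surface at z = 0. Lengths are in m, angles in rad, forces in N, time in s.
With the tool pointing down it reaches from about 0.35 to 0.9 m from the base axis. Payload 19.9 kg.
Tool frame: the origin (TCP) lies on the centre line of the jaws, within the pads' length; the fingertips stand 11 mm ahead of it and the grasp point (between the pads) lies 8 mm behind it; z points along the fingers, y is the direction in which the jaws open and shut (so a half turn about z gives the same grasp; the last joint's range is limited). The gripper opens to 85 mm and grips with 20 to 120 N. Pads are 22 mm wide; open, the fingers measure 114 mm over their backs; the gripper's body (76 mm by 85 mm) begins 54 mm behind the grasp point. The pads swing forward as they close: fully open they stand 13 mm farther back than shut.
Start: joints at [-1.246, 0.417, -0.01, 1.614, 0.005, 1.111, -0.053], TCP at [0.224, 0.584, 0.242] pointing down, gripper open.
Joint ranges: [-2.81, 2.81], [-0.39, 2.02], [-1.27, 1.25], [0.06, 2.57], [-1.19, 4.33], [0.19, 2], [-2.82, 2.82]. Speed limits (rad/s): [1.89, 1.89, 2.39, 2.39, 3.01, 3.01, 3.01].

### API

Orientations are given as a rotation vector (axis times angle).
In Python, from rig import bot, command_gripper, kin, capture, camera_info, order gives the robot as it stands. Calls block until the motion is done:
- bot.reach(position, orientation): joint-space move of the TCP to a pose.
- bot.move_straight(position, feed=0.15, ori=None, f_stop=None): straight line of the TCP; ori=None keeps the orientation; feed is the mean speed in m/s. With f_stop (N) it stops when the force on the tool has changed by that much, and returns True; else False.
- bot.movej(angles): joint-space move.
- command_gripper(opening): opening from 0.0 (shut) to 1.0 (fully open); the grip force is fixed at half the most; returns when the fingers have stopped.
- bot.pause(seconds).
- kin.ik(position, orientation): joint angles nearest the present ones, or None.
- bot.get_obs(): the state.
- capture(name): name is "scene" or "top"; returns the picture (480x640x3 uint8, red, green, blue); there is no depth.
- camera_info(name): a dict with "vfov" (degrees; the focal length in pixels is half the picture's height over the tangent of half this angle, whatever the lens; pixels are square), "cx", "cy" (the principal point, pixels), "extrinsics" (4x4, takes a point from camera to world coordinates). Camera axes: x right, y up, looking along -z (the intrinsics and any distortion apply to the point x, -y, -z); pixel columns grow to the right and rows downward; lengths in m; the calibration is good to about 2 mm. A picture is of the moment at which its call begins. camera_info takes no time and is no camera call.
A pose or a line that the arm cannot do raises bot.MotionError and nothing moves.
- order.sign_off(): hands the job in, once; it reports no verdict.
The state is a dict: "time_s": time; "qpos": joint angles; "joint_vel": joint speeds; "effort": joint torques, N m; "position": TCP position; "tool_rot": TCP orientation; "contact_force": force on the tool from outside, world axes, zero at the start; "wrist_torque": the same for the moment, N m; "gripper_width": opening from 0.0 (shut) to 1.0 (fully open).
Only numpy, scipy, OpenCV 4.12 (cv2) and the standard library are available. Lean on these libraries where they do the work, as an engineer would, in place of code of your own. Each camera call takes 0.05 s, during which the arm holds its last target.

### The job

Get the jeweller's balance ready to weigh: push the sliding top of its glass shield fully shut, then lightly press the long bar-shaped tare key well down with the fingertips, let it spring back up and withdraw. Only push and press, do not pick anything up. Leave the round and the square key unpressed, and do not shift the steel dish inside the shield or any of the loose things on and around the balance.

Things in the scene. Friction and masses are not known exactly. Their poses are not given: they have to be found in the camera images.
- balance: jeweller's balance, fixed; grey base 270 (x) by 220 (y) by 45 mm high; origin: centre of its underside, x away from the robot, y left, z up. Its front deck (z 45 mm) bears three keys in a row at x -88, y -62, 0, +62 mm, in any order. Behind, a glass shield with aluminium edges: x -30 to 125, y -100 to 100, walls up to z 100 mm, the sliding top on them
- hatch (a joint): sliding top: clear plate 155 by 200 by 6 mm, aluminium frame, on the shield walls (z 100 to 106 mm). 0 = fully shut, flush with the shield and against a stop; grows to the balance's +y (left), at most 0.085 m. Starts 0.04 to 0.075 m open, overhanging the shield's left side. About 1.2 N of friction and slight damping; stays where it is left
- lug (a point): grey thumb lug at the sliding top's left (+y) edge, 50 mm long along x. The point: middle of the upper edge of its upright outer face, 124 mm above the bench. That face runs 24 mm down, flush with the plate's edge, and can be pushed to the balance's -y; the inner side is a ramp. Moves with the top; when shut it is at (20, 100, 124) mm in the balance's frame
- tare_mount: the thin black bezel (42 by 20 mm, 1 mm high) of the tare key, fixed on the deck, with the key it carries; origin at its centre on the deck, 45 mm above the bench, axes as the balance's
- tare_key (a joint): the tare key: the long bar-shaped key, 36 mm along the balance's y by 14 mm; white plastic spring key on the deck, finished like the other two; 0 = up, 0.007 m = fully down on a hard stop; 1.2 N start it, about 6 N bottom it (0.7 N per mm); springs back up by itself
- tare_top (a point): centre of the tare key's upper face, 10 mm above the deck (55 mm above the bench) when up; moves down with the key
- round_key (a joint): the round key, 20 mm in diameter, not to be pressed; white plastic spring key on the deck, finished like the other two; 0 = up, 0.007 m = fully down on a hard stop; 1.2 N start it, about 6 N bottom it (0.7 N per mm); springs back up by itself
- round_top (a point): centre of the round key's upper face, 10 mm above the deck
- square_key (a joint): the square key, 18 by 18 mm, not to be pressed; white plastic spring key on the deck, finished like the other two; 0 = up, 0.007 m = fully down on a hard stop; 1.2 N start it, about 6 N bottom it (0.7 N per mm); springs back up by itself
- square_top (a point): centre of the square key's upper face, 10 mm above the deck
- dish: loose steel weighing dish, 56 mm across and 18 mm high, on the balance's pan inside the glass shield; origin at the centre of its underside
- weight: loose brass calibration weight with a small head, 18 mm across, 25 mm high, standing on the deck's rear left corner; origin at the centre of its underside
- bowl: loose white ceramic bowl, 84 mm across, 34 mm high, on the bench right of the balance; origin at the centre of its underside
- jar: loose amber glass jar with black cap, 44 mm across, 62 mm high, on the bench right of the shield; origin at the centre of its underside
- ring_box: loose dark wooden ring box, 50 by 50 by 36 mm high, on the bench left of the balance; origin at the centre of its underside
- bangle: loose copper ring (a bangle), 66 mm across, 10 mm high, on the bench in front of the balance; origin at the centre of its underside
- screwdriver: loose screwdriver with a red handle, 140 mm long, lying on the bench in front of the balance; origin under its middle
Not all that is in view belongs to the job. There is more than one size of the screwdriver; the job needs the largest.

How it is judged:
On the way, in this order (a step that is already met when the one before it is completed fails the run):
1. the sliding top has been pushed shut (value of joint hatch below 0.004 m), for 0.2 s.
2. the tare key has been pressed down (value of joint tare_key above 0.0045 m), for 0.05 s.
3. the tare key has sprung back up (value of joint tare_key below 0.001 m), for 0.2 s.
At the end, for the whole second after the job is handed in: The sliding top is shut to within 4 mm, all three keys are up (within 1 mm), the dish and the brass weight are within 8 mm and the other loose things within 12 mm of where they stood, all at rest (value of joint hatch below 0.004 m and value of joint each of tare_key, round_key, square_key below 0.001 m and distance of each of dish, weight from where it was at the start of the episode below 0.008 m and distance of each of bowl, jar, ring_box, bangle, screwdriver from where it was at the start of the episode below 0.012 m and linear speed of each of dish, weight, bowl, jar, ring_box, bangle, screwdriver below 0.02 m/s); the robot touches nothing.
It fails at once if the round or the square key was pressed (more than 2.5 mm down) (value of joint any of round_key, square_key above 0.0025 m).
It fails at once if the tare key was pressed (more than 2.5 mm down) while the top was still open (more than 6 mm) (value of joint tare_key above 0.0025 m and value of joint hatch above 0.006 m).
It fails at once if the tare key was pressed roughly, with more than 20 N (contact force between tare_mount and anything else above 20 N).
It fails at once if a loose thing was shifted or picked up (dish and brass weight more than 8 mm, others more than 12 mm) (distance of any of dish, weight from where it was at the start of the episode above 0.008 m or distance of any of bowl, jar, ring_box, bangle, screwdriver from where it was at the start of the episode above 0.012 m).
It also fails if it takes over 38 s, if anything falls off the work surface, if the arm or the gripper's body presses on something with over 40 N, if the wrist force passes 120 N, or if a joint passes its speed limit or range.

## Working session

There is one attempt and no reset: what is moved stays moved. The work goes in short steps, each a Python script; the robot and the scene stay as the last script left them, time stands still between calls to the robot, and variables do not carry over. Pictures are saved under pics/ and viewed, and the job is handed in when it is done.

```bash
ls; mkdir -p pics; python3 - <<'E'
from rig import bot, capture, camera_info
import cv2
for n in("scene","top"):
    im=capture(n); cv2.imwrite(f"pics/{n}0.png",im[:,:,::-1]); print(n,camera_info(n))
o=bot.get_obs();print(o)
E
```

```text
pics
scene {'vfov': 53.34263629067524, 'cx': 321.5346929820917, 'cy': 248.0239449459634, 'extrinsics': array([[ 0.8706377 , -0.36814758,  0.32627803,  0.79715427],
       [ 0.49186152,  0.66212297, -0.56538961, -0.48044338],
       [-0.00788936,  0.65273312,  0.75754685,  0.75713878],
       [ 0.        ,  0.        ,  0.        ,  1.        ]])}
top {'vfov': 53.25315745302656, 'cx': 319.0819072179544, 'cy': 240.52267531516424, 'extrinsics': array([[-0.01018687,  0.99653789, -0.08251344,  0.44970055],
       [-0.99990972, -0.01087479, -0.00789193, -0.01612031],
       [-0.00876192,  0.0824256 ,  0.9965587 ,  0.80203002],
       [ 0.        ,  0.        ,  0.        ,  1.        ]])}
{'time_s': 0.1, 'qpos': array([-1.2464868 ,  0.41792697, -0.01031184,  1.61413287,  0.00471384,
        1.11067821, -0.05300358]), 'joint_vel': array([-0.00026683, -0.0010642 ,  0.00036358, -0.00096027, -0.00214114,
        0.00267658, -0.00087649]), 'effort': array([ 1.65951129e-03, -8.65816641e+01,  6.80280514e-01, -4.35643494e+01,
        1.91818509e-02,  4.78062895e-03,  1.30481797e-05]), 'position': array([0.22346289, 0.5833588 , 0.24170692]), 'tool_rot': array([-5.71364827e-01, -3.08908656e+00,  1.75381931e-03]), 'contact_force': array([-0.55770588,  0.56620422,  0.00600193]), 'wrist_torque': array([-0.00158399, -0.01849778, -0.01205006]), 'gripper_width': 0.9981526756195084}
```

View pics/scene0.png

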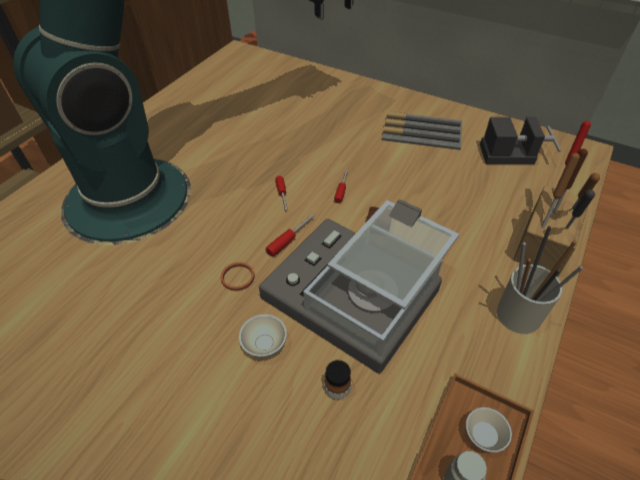

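View pics/top0.png

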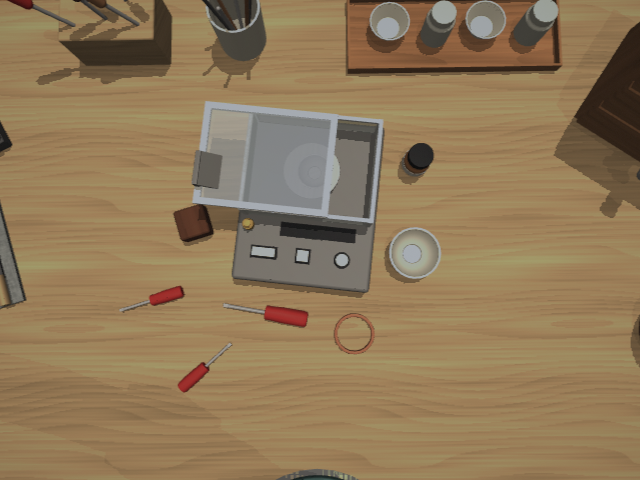

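The top view shows the open shield with its lug at about (207,170). The key row holds a bar at (264,252), a square at (302,256) and a round key at (342,260). The brass weight is at (248,224) and the ring box at (193,223). By the description the tare key is the long bar at (264,252). Next I'll check it in a close crop and measure.

```bash
cat > h.py <<'E'
import numpy as np, cv2
from rig import camera_info
def ray(n,u,v):
    c=camera_info(n);f=240/np.tan(np.radians(c['vfov']/2));E=np.array(c['extrinsics'])
    d=E[:3,:3]@np.array([(u-c['cx'])/f,-(v-c['cy'])/f,-1]);return E[:3,3],d
def onz(n,u,v,z):
    o,d=ray(n,u,v);return o+d*(z-o[2])/d[2]
def proj(n,p):
    c=camera_info(n);f=240/np.tan(np.radians(c['vfov']/2));E=np.array(c['extrinsics'])
    q=E[:3,:3].T@(np.array(p)-E[:3,3]);return np.array([c['cx']-f*q[0]/q[2],c['cy']+f*q[1]/q[2]])
E
python3 - <<'E'
from h import *
t=cv2.imread('pics/top0.png');s=cv2.imread('pics/scene0.png')
for n,im,(x0,y0,x1,y1) in(("top",t,(230,235,375,280)),("scene",s,(270,220,350,295))):
    c=im[y0:y1,x0:x1]; hsv=cv2.cvtColor(c,cv2.COLOR_BGR2HSV)
    m=((hsv[...,2]>165)&(hsv[...,1]<60)).astype(np.uint8)
    k,l,st,ce=cv2.connectedComponentsWithStats(m)
    for i in range(1,k):
        if st[i,4]>15:
            cc=ce[i]+[x0,y0]; print(n,cc.round(1),st[i],onz(n,*cc,0.055).round(4))
a=cv2.resize(t[95:285,180:390],None,fx=3.6,fy=3.1,interpolation=cv2.INTER_CUBIC)
a=cv2.resize(t[100:250,180:390],None,fx=3.8,fy=3.8,interpolation=cv2.INTER_CUBIC);cv2.imwrite('pics/ct.png',a)
a=cv2.resize(s[190:350,250:465],None,fx=3.7,fy=3.7,interpolation=cv2.INTER_CUBIC);cv2.imwrite('pics/cs.png',a)
E
```

```text
top [262.6 251.3] [ 22  12  22  10 171] [0.4956 0.0784 0.055 ]
top [301.9 255.4] [ 67  15  11  12 104] [0.4885 0.0169 0.055 ]
top [341.4 259.6] [106  19  11  12  96] [ 0.4814 -0.0448  0.055 ]
```

View pics/ct.png

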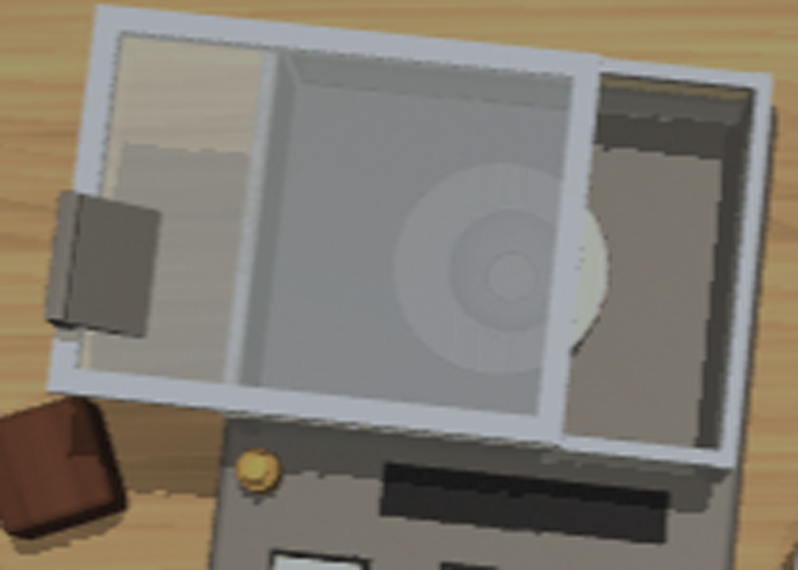

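View pics/cs.png

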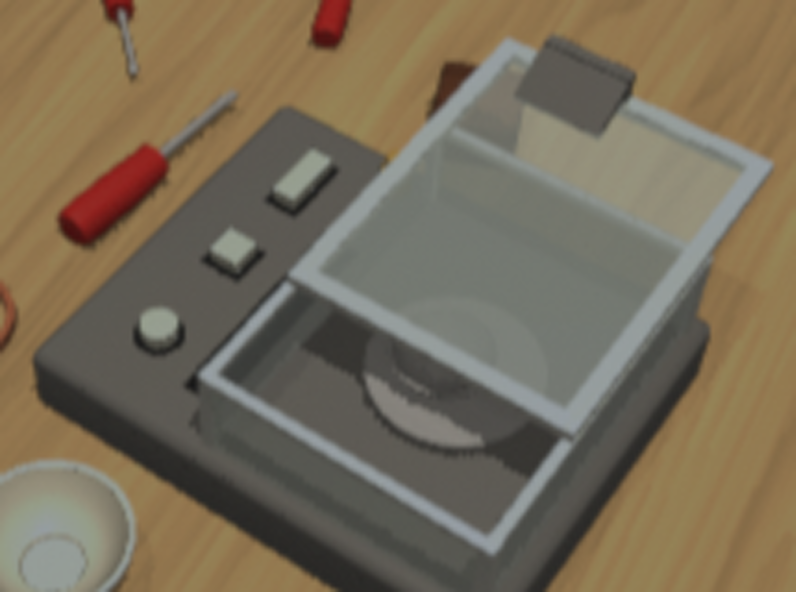

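The crops show the bar key as the longest of the three. The lug's outer upper edge has its middle near top (194.5,167.6) and scene (410.5,204.6).

```bash
cat >> h.py <<'E'
psi=np.radians(-6.57);X=np.array([np.cos(psi),np.sin(psi),0]);Y=np.array([-np.sin(psi),np.cos(psi),0])
O=np.array([0.4885,0.0169,0])+0.088*X
def W(x,y,z): return O+X*x+Y*y+np.array([0,0,z])
def B(p): d=np.array(p)-O; return np.array([d@X,d@Y,d[2]])
def down(jaw_deg):  # world angle of tool y
    f=np.radians((jaw_deg+90)/2); return np.pi*np.array([np.cos(f),np.sin(f),0])
E
python3 - <<'E'
from h import *
from rig import kin
print('O',O,'lug top/scene',B(onz('top',194.5,167.6,.124)),B(onz('scene',410.5,204.6,.124)))
for n,q in(('shield front right top corner',(-.03,-.1,.1)),('base fr',(-.135,-.11,.045)),('base fl',(-.135,.11,.045)),('tare',(-.088,.062,.055)),('round',(-.088,-.062,.055))): print(n,proj('top',W(*q)).round(1),proj('scene',W(*q)).round(1))
for nm,b,js in(('lug',(.02,.2,.117),(-6.57,173.43)),('tare',(-.088,.062,.08),(83.43,-96.57))):
  for j in js: print(nm,j,kin.ik(W(*b),down(j)))
E
```

```text
O [0.57592209 0.0068313  0.        ] lug top/scene [0.01876509 0.16430226 0.124     ] [0.02363251 0.16545675 0.124     ]
shield front right top corner [372.1 221.8] [303.2 291.5]
base fr [368.5 292.7] [255.9 285.3]
base fl [229.7 278.1] [325.5 216.1]
tare [262.5 251.3] [330.6 236.5]
round [341.4 259.5] [291.7 277.1]
lug -6.57 [-0.68712798  0.63879124  0.45629131  1.65500333 -0.3348747   0.92622756
 -0.2203106 ]
lug 173.43 [-0.25358157  0.60056965 -0.15438894  1.63825418  0.11018356  0.91128294
  2.5779628 ]
tare 83.43 [-0.43243128  0.44117629  0.25753035  2.04905669 -0.17565746  0.67171026
  1.39554729]
tare -96.57 [-0.75153694  0.51577779  0.65801131  2.05888758 -0.47581091  0.71879125
 -1.47510095]
```

```bash
python3 - <<'E'
from h import *
from rig import bot,command_gripper,capture
command_gripper(0.0)
bot.reach(W(.02,.215,.20),down(-6.57))
bot.move_straight(W(.02,.215,.117),feed=.15)
o=bot.get_obs();print(o['time_s'],B(o['position']),o['contact_force'],o['gripper_width'])
for n in("scene","top"): cv2.imwrite(f"pics/{n}1.png",capture(n)[:,:,::-1])
E
```

```text
3.5167 [0.02040034 0.21524376 0.11783674] [0.42486141 0.60061084 0.20674946] 2.387512139393055e-05
```

View pics/scene1.png

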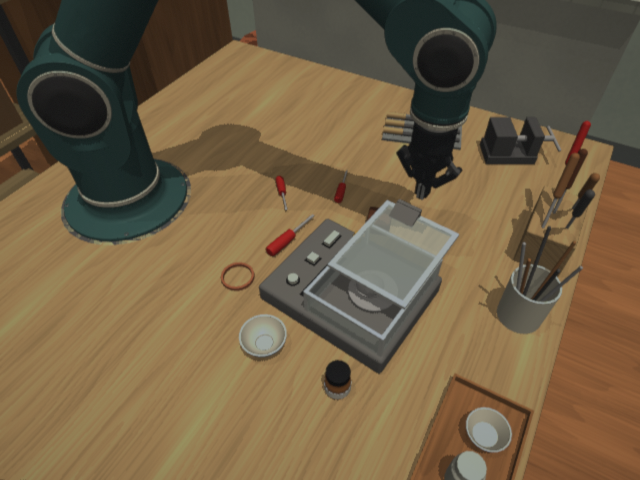

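View pics/top1.png

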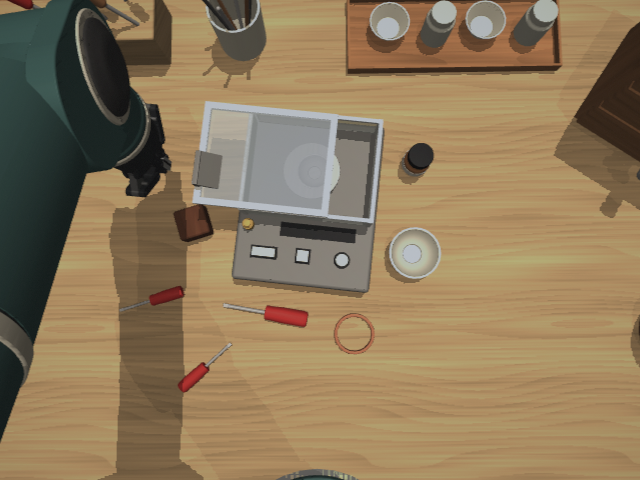

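The closed fingertips stand just outside the lug, at scene (423,190) against the lug's (405,213). Now I'll push.

```bash
python3 - <<'E'
from h import *
from rig import bot,capture
r=bot.move_straight(W(.02,.098,.117),feed=.05,f_stop=8)
o=bot.get_obs();print(r,o['time_s'],B(o['position']),o['contact_force'])
for n in("scene","top"): cv2.imwrite(f"pics/{n}2.png",capture(n)[:,:,::-1])
E
```

```text
True 5.4417 [0.01976002 0.11180051 0.11681502] [1.0828601  4.26171207 1.98341825]
```

View pics/scene2.png

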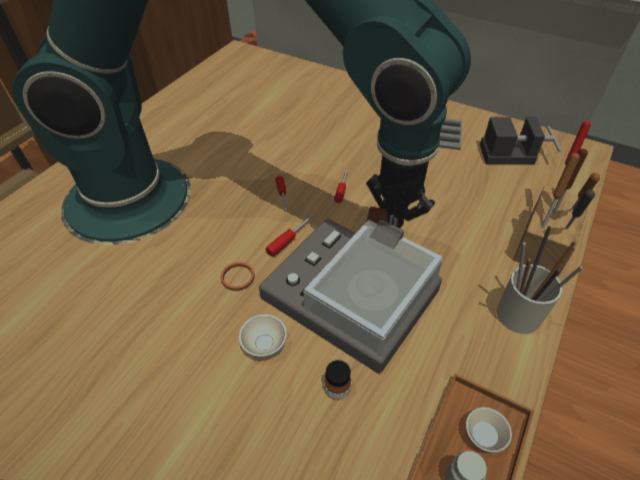

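The top now sits flush with the shield. The TCP at y 0.1118 matches the stop plus the pad's half width. I'll seat it once more, retreat, take a clear check picture and move above the tare key.

```bash
python3 - <<'E'
from h import *
from rig import bot,capture
r=bot.move_straight(W(.02,.105,.117),feed=.03,f_stop=8); bot.pause(.3)
o=bot.get_obs();print(r,B(o['position']),o['contact_force'])
bot.move_straight(W(.02,.15,.117),feed=.1)
bot.move_straight(W(.02,.15,.2),feed=.2)
cv2.imwrite("pics/scene3.png",capture('scene')[:,:,::-1])
bot.reach(W(-.088,.062,.13),down(83.43))
o=bot.get_obs();print(o['time_s'],B(o['position']),o['contact_force'])
for n in("scene","top"): cv2.imwrite(f"pics/{n}4.png",capture(n)[:,:,::-1])
a=[cv2.resize(cv2.imread(f'pics/scene{i}.png')[180:370,245:465],(400,345),interpolation=cv2.INTER_CUBIC) for i in(3,4)]
cv2.imwrite('pics/c34.png',np.hstack(a))
E
```

```text
True [0.01948664 0.11184789 0.11656652] [0.8815465  2.17582002 2.35008939]
8.6 [-0.08779395  0.06208663  0.12993419] [-0.31493887 -0.49284402 -0.17177827]
```

View pics/c34.png

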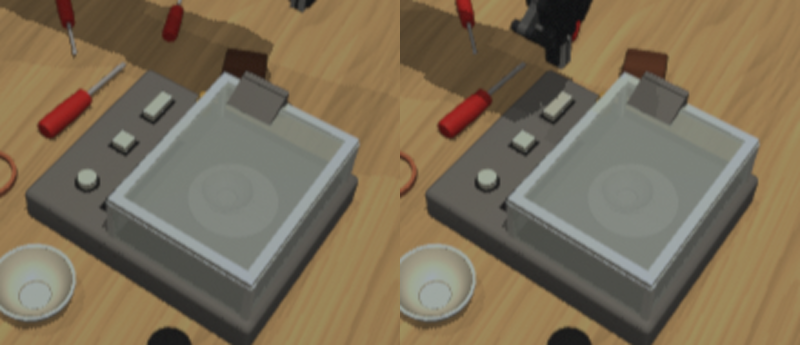

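View pics/top4.png

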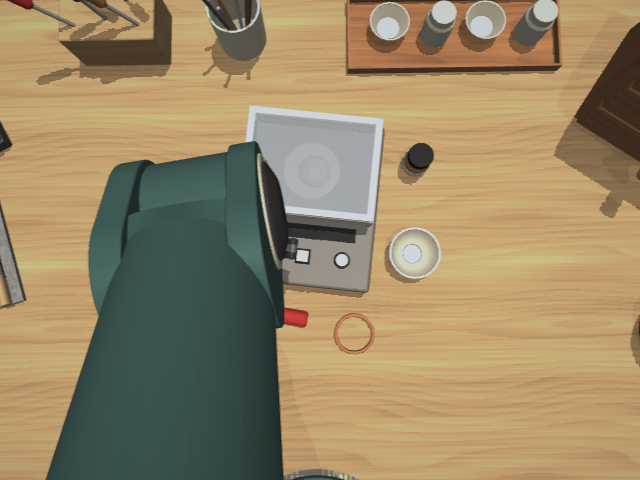

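The top is flush on all sides in both views. The gripper hangs above the bar key, with its tip near crop (555,60) on the right. Next, the press.

```bash
python3 - <<'E'
from h import *
from rig import bot,capture
bot.move_straight(W(-.088,.062,.074),feed=.08); bot.pause(.2)
o=bot.get_obs();f0=o['contact_force'];print(B(o['position']),f0)
cv2.imwrite("pics/scene5.png",capture('scene')[:,:,::-1])
for z in(.066,.064,.062,.0605,.0595):
    r=bot.move_straight(W(-.088,.062,z),feed=.02,f_stop=8)
    bot.pause(.1);o=bot.get_obs();print(z,r,o['time_s'],B(o['position'])[2],(o['contact_force']-f0).round(2))
    if r:break
cv2.imwrite("pics/scene6.png",capture('scene')[:,:,::-1])
a=[cv2.resize(cv2.imread(f'pics/scene{i}.png')[200:300,260:375],(400,345),interpolation=cv2.INTER_CUBIC) for i in(5,6)]
cv2.imwrite('pics/c56.png',np.hstack(a))
E
```

```text
[-0.08778645  0.06210393  0.07442745] [ 0.1316729  -0.15584156  0.14686596]
0.066 False 10.45 0.06602561053486569 [-2.38 -0.3   1.59]
0.064 False 10.8 0.06406215608307743 [-0.32 -0.58  1.94]
0.062 False 11.15 0.06203566581807105 [1.06 0.07 3.55]
0.0605 False 11.5 0.060553363699445285 [1.27 0.43 3.98]
0.0595 False 11.85 0.059595252648595345 [1.02 0.57 4.58]
```

View pics/c56.png

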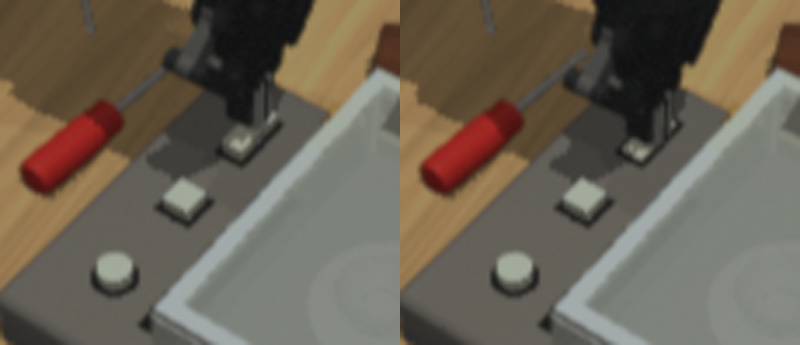

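The force follows the spring: 4.6 N, which implies a depth between 4.8 and 6.4 mm. I'll go on gently to the hard stop to be sure, then release.

```bash
python3 - <<'E'
from h import *
from rig import bot,capture
for z in(.0588,.058,.0573,.0566):
    r=bot.move_straight(W(-.088,.062,z),feed=.01,f_stop=4)
    bot.pause(.15);o=bot.get_obs();print(z,r,o['time_s'],B(o['position'])[2],o['contact_force'].round(2))
    if r or o['contact_force'][2]>8:break
bot.pause(.2)
cv2.imwrite("pics/scene7.png",capture('scene')[:,:,::-1])
bot.move_straight(W(-.088,.062,.075),feed=.04);bot.pause(.3)
bot.move_straight(W(-.088,.062,.2),feed=.15)
bot.reach(W(-.05,.25,.26),down(83.43));bot.pause(.3)
o=bot.get_obs();print(o['time_s'],o['contact_force'])
for n in("scene","top"): cv2.imwrite(f"pics/{n}8.png",capture(n)[:,:,::-1])
a=[cv2.resize(cv2.imread(f'pics/scene{i}.png')[200:300,260:375],(400,345),interpolation=cv2.INTER_CUBIC) for i in(7,8)]
cv2.imwrite('pics/c78.png',np.hstack(a))
E
```

```text
0.0588 False 12.3 0.059024267292199915 [0.76 0.16 8.7 ]
15.5083 [-0.40105771 -0.11716126  0.23597018]
```

View pics/c78.png

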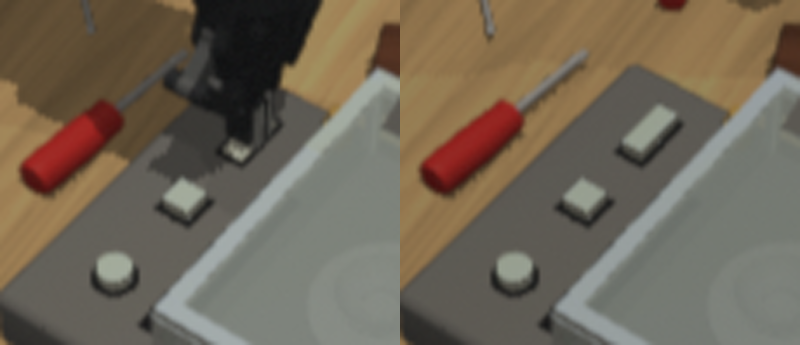

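View pics/top8.png

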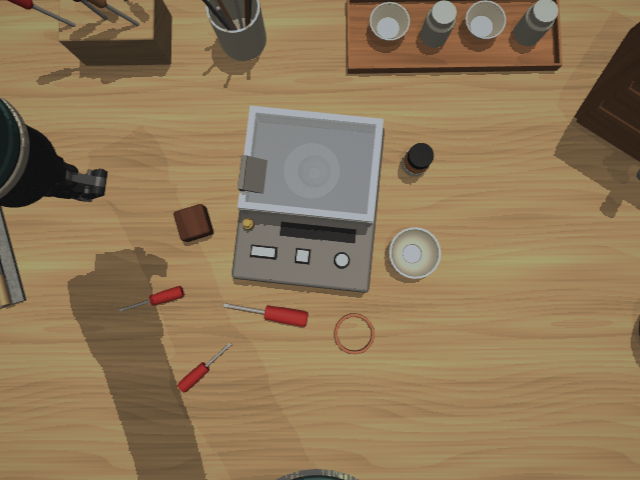

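At the stop the force jumped to 8.7 N, and afterwards the bar key sprang back up. In the last top view the top is flush with its lug at (252,174). The weight (248,224), ring box (193,223), jar, bowl, bangle and screwdriver are where they started.

```bash
python3 - <<'E'
from h import *
from rig import order
a=cv2.imread('pics/top0.png');b=cv2.imread('pics/top8.png')
print('lug edge y',B(onz('top',241,172,.124))[1])
for n,(x,y) in dict(weight=(248,224),box=(193,223),jar=(418,158),bowl=(414,253),bangle=(354,333),driver=(270,313),tare=(264,252)).items():
    print(n,cv2.absdiff(a[y-10:y+10,x-10:x+10],b[y-10:y+10,x-10:x+10]).mean().round(1))
print(order.sign_off())
E
```

```text
lug edge y 0.09670917074225369
weight 3.0
box 3.1
jar 1.2
bowl 4.1
bangle 3.2
driver 2.4
tare 3.1
the job is handed in; nothing more can be done
None
```

The job is done and handed in at about 15.5 s of the 38 s allowed; no verdict is reported. I pushed the sliding top shut by its lug with closed fingertips. Then I pressed the bar-shaped tare key down to its stop, let it spring back and withdrew the arm clear of everything.

- **Sliding top:** the TCP stopped at y 111.8 mm on two pushes. That is the 100 mm stop plus half the pad's 22 mm width. The frame looks flush with the shield in both views. One rough reading of the lug's edge by eye gave y 97 mm against the nominal 100 mm, which is within the pixel and calibration error.
- **Tare key:** the contact force followed the spring, then rose to 8.7 N as the key bottomed, well under the 20 N limit. The last picture shows the key up again.
- **Other keys and loose things:** the round and square keys were never touched. Before-and-after crops of the weight, ring box, jar, bowl, bangle and screwdriver differ only slightly, by 1 to 4 grey levels. The dish was not crop-compared because it is now seen through the closed top; it looks to be in the same place.

No check failed.

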